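# Blow out the pipettor over the six-well plate

## Task

Two identical bench pipettors stand on the embryology bench, one over the rectangular six-well plate and one over a single round dish. Clear the tip of the one over the six-well plate: press its plunger head all the way down to the stop, keep it there for about half a second, then let it spring fully back up. Leave the other pipettor's plunger alone and do not shift the six-well plate.

Things in the scene. Friction and masses are not known exactly. Their poses are not given: they have to be found in the camera images.
- head_a (a point): Centre of the flat top of the plunger head to press: a grey disc 36 mm across, 10 mm thick, on the upright white pipettor (29 mm across, fixed stand) whose tip hangs over a middle well of the six-well plate. z up. 197 mm above the table when up; nothing on either stand is higher, and the stand's 14 mm steel pole, 58 mm off on the robot's side, ends at 147 mm.
- plunger_a (a joint): Travel of the plunger to press, in m: 0 = up, 0.016 = down at the stop (head top then 181 mm above the table). It moves straight down against a spring that needs about 6 N to start and 12 N at the stop, and comes back up by itself when let go.
- plunger_b (a joint): Travel of the other pipettor's plunger, in m: 0 = up, 0.016 = down; leave it alone. Its stand (black base 150 x 150 x 12 mm) is identical and fixed too; it stands over a round dish 60 mm across, 14 mm high. The two heads are at least 270 mm apart, one to the left and one to the right, either way round.
- well_plate: Loose six-well plate of clear and whitish plastic, 85 x 127 x 20 mm, 60 g, with two rows of three round wells 36 mm across; it lies on the 12 mm thick black base under the pipettor to press. Origin at the centre of its underside; x along its 85 mm side, y along its 127 mm side, z up.

How it is judged (in metres and radians):
On the way:
1. the plunger over the six-well plate is down at its stop and kept there (value of joint plunger_a above 0.013 m), for 0.3 s.
At the end, for the whole second after the job is handed in: Both plungers are fully up (within 2 mm) and the six-well plate lies at rest within 12 mm of where it was. Before that the plunger over the six-well plate was within 3 mm of its stop for at least 0.3 s (value of joint each of plunger_a, plunger_b below 0.002 m and distance of well_plate from where it was at the start of the episode below 0.012 m and linear speed of well_plate below 0.02 m/s); the robot touches nothing.
It fails at once if the other pipettor's plunger is pressed by more than 4 mm (value of joint plunger_b above 0.004 m).
It fails at once if the six-well plate is shifted by more than 12 mm (distance of well_plate from where it was at the start of the episode above 0.012 m).
It also fails if it takes over 29 s, if anything falls off the work surface, if the arm or the gripper's body presses on something with over 40 N, if the wrist force passes 120 N, or if a joint passes its speed limit or range.

## Robot

A 7-joint arm with a two-finger parallel gripper is mounted at the origin on the work surface. World frame = base frame: x ahead of the robot, y to its left, z up, the work surface at z = 0. Lengths are in mm, angles in rad, forces in N, time in s.
With the tool pointing down it reaches from about 400 to 875 mm from the base axis. Payload 19.3 kg.
Tool frame: the origin (TCP) lies at the very end of the fingers, on their centre line; the grasp point (between the pads) lies 19 mm behind it; z points along the fingers, y is the direction in which the jaws open and shut (so a half turn about z gives the same grasp; the last joint's range is limited). The gripper opens to 85 mm and grips with 20 to 120 N. Pads are 22 mm wide; open, the fingers measure 114 mm over their backs; the gripper's body (76 mm by 85 mm) begins 54 mm behind the grasp point. The pads swing forward as they close: fully open they stand 13 mm farther back than shut.
Start: joints at [1.055, 0.521, -0.036, 1.599, 0.021, 1.021, -0.113], TCP at [269.46, -563.92, 231.291] pointing down, gripper open.
Joint ranges: [-2.91, 2.91], [-0.3, 2.13], [-1.5, 1.42], [0.17, 2.43], [-1.26, 4.41], [0.16, 1.93], [-2.52, 2.52]. Speed limits (rad/s): [1.89, 1.89, 2.39, 2.39, 3.01, 3.01, 3.01].

## Interface

Orientations are given as a unit quaternion [w, x, y, z].
In Python, from station import robot gives the robot as it stands.
- The arm moves only by the tool play_rows, never from a script. Its argument "motion" is one flat list of numbers, 7 for each row, row after row: the opening, from 0 (shut) to 1 (fully open), then the shift along the tool's x, y, z in m, then the turn, a rotation vector about the tool's x, y, z in degrees. A call has 1 to 8 rows; each row is the pose to reach, as a shift and turn from the pose commanded when the call began, along the tool's axes at that moment; what a row does not reach only later rows make up. A row lasts 1/10 s, in which the tool goes at most 50 mm and 8.59 degrees, less where a joint would pass 70% of its speed; a pose out of reach is approached as far as the arm can. A call with a gripper value outside its range is refused whole. The fingers move at their own pace and stop on an object; "grip_force" is the grip in N (left out, the last holds). Time passes only in rows, so rows that repeat a pose let the fingers close. It gives the time, the measured TCP pose, the force and the opening at its end, in the units of the state.
- robot.observe(): the state, without advancing time (a new reading comes with each control period).
- robot.get_image(name): name is "side" or "top" or "wrist"; returns the picture (480x640x3 uint8, red, green, blue); there is no depth.
- robot.camera_info(name): a dict with "camera_matrix" (3x3 intrinsics, pixels), "D" ([k1, k2, p1, p2, k3] as OpenCV has them; the pictures are not rectified), "R" (3x3) and "t" (3): a world point X has camera coordinates R X + t; the wrist camera has in their place "mount" (4x4, takes a point from camera to tool coordinates, whose origin is the TCP and whose axes are the flange's). Camera axes: x right, y down, z forward; pixel columns grow to the right and rows downward; lengths in mm; the calibration is good to about 2 mm. A picture is of the moment at which its call begins: read the wrist's pose just before it. camera_info takes no time and is no camera call.
- robot.job_done(): hands the job in, once; it reports no verdict.
The state is a dict: "time_s": time; "joint_positions": joint angles; "qvel": joint speeds; "joint_torque": joint torques, N m; "tcp_pos": TCP position; "ee_rot": TCP orientation; "force": force on the tool from outside, world axes, zero at the start; "wrist_torque": the same for the moment, N m; "width": finger opening in mm.
Only numpy, scipy, OpenCV 4.12 (cv2) and the standard library are available. Lean on these libraries where they do the work, as an engineer would, in place of code of your own. Each camera call takes 0.05 s, during which the arm holds its last target.

## Working session

There is one attempt and no reset: what is moved stays moved. The work goes in short steps, Python scripts to look and compute and a tool call to move; the robot and the scene stay as the last step left them, time stands still between calls to the robot, and variables do not carry over. Pictures are saved under pics/ and viewed, and the job is handed in when it is done.

Besides the shell and the picture viewer there is one more tool, called after ">>>" as a command line: name --argument value ..., lists and objects as JSON in quotes. play_rows: Moves the arm, as the interface text tells. Its arguments: {"type":"object","properties":{"motion":{"type":"array"},"grip_force":{"type":"number"}},"required":["motion"]}

```bash
mkdir -p pics; ls
python3 - <<'E'
from station import robot
import cv2
print(robot.observe())
for n in ["side","top"]:
    cv2.imwrite(f"pics/{n}0.png",robot.get_image(n)[:,:,::-1])
    print(n,robot.camera_info(n))
print(robot.camera_info("wrist"))
E
```

```text
pics
{'time_s': 0.0, 'joint_positions': array([ 1.05483571,  0.52200909, -0.03631118,  1.59998854,  0.02118901,
        1.02108493, -0.11281787]), 'qvel': array([ 1.08059512e-03,  5.64220965e-05,  2.93304104e-04, -7.16513446e-04,
       -3.00815587e-04,  1.08352318e-03, -7.41630886e-04]), 'joint_torque': array([-3.17753802e-03, -9.27116489e+01,  1.97839223e+00, -3.69938314e+01,
        1.77685503e-02,  8.15918291e-03,  3.62638048e-05]), 'tcp_pos': array([ 269.28702196, -563.6520242 ,  230.73594165]), 'ee_rot': array([-5.29211690e-04,  9.75269990e-01,  2.21016154e-01, -1.59291043e-04]), 'force': array([ 0.41645188,  0.34491152, -0.86646919]), 'wrist_torque': array([0.00545641, 0.03681601, 0.00534984]), 'width': 85.39454509072316}
side {'camera_matrix': array([[573.61069019,   0.        , 327.49395882],
       [  0.        , 573.61069019, 231.25976887],
       [  0.        ,   0.        ,   1.        ]]), 'D': array([-0.13763201,  0.        ,  0.        ,  0.        ,  0.        ]), 'R': array([[-0.76571052, -0.64305072,  0.01315925],
       [-0.50437121,  0.58763108, -0.63269217],
   
[... 466 characters left out ...]
 [ 0.09820544, -0.02921931, -0.99473711]]), 't': array([ -28.22847125,  561.21370538, 1202.77203206])}
{'camera_matrix': array([[350.9717509 ,   0.        , 318.89675065],
       [  0.        , 350.9717509 , 238.94297035],
       [  0.        ,   0.        ,   1.        ]]), 'D': array([-0.0573289,  0.       ,  0.       ,  0.       ,  0.       ]), 'mount': array([[-2.05322387e-04, -9.51971236e-01, -3.06187400e-01,
         7.89120529e+01],
       [ 9.99998682e-01, -6.88528980e-04,  1.47013779e-03,
        -7.04615123e-01],
       [-1.61034778e-03, -3.06186695e-01,  9.51970123e-01,
        -1.43310480e+02],
       [ 0.00000000e+00,  0.00000000e+00,  0.00000000e+00,
         1.00000000e+00]])}
```

View pics/side0.png

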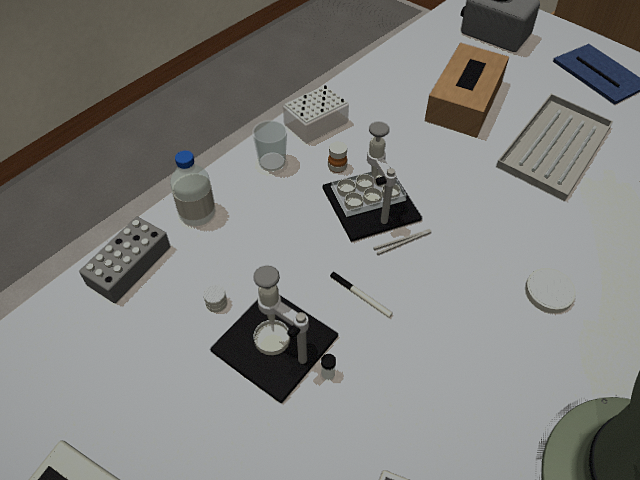

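View pics/top0.png

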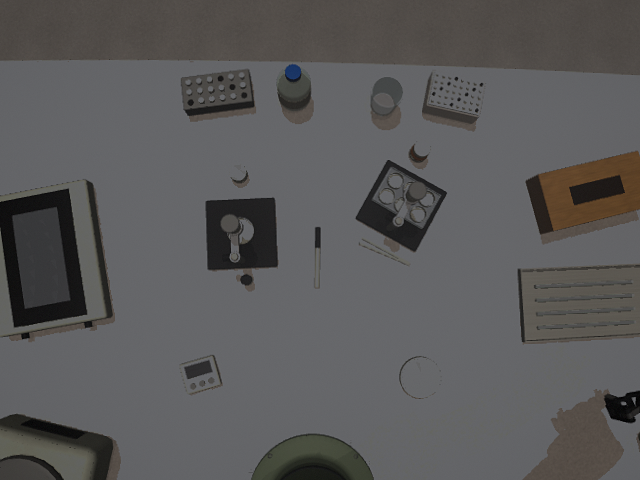

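The six-well plate is on the robot's right: its head is at about (417,192) in the top picture and (379,129) in the side picture. The other pipettor's head is at about (231,224) top and (266,276) side. I'll zoom in to get precise centres.

Run:
```python
import cv2,numpy as np
s=cv2.imread("pics/side0.png");t=cv2.imread("pics/top0.png")
a=cv2.resize(s[105:165,345:415],None,fx=8,fy=8,interpolation=cv2.INTER_CUBIC)
b=cv2.resize(t[165:225,385:455],None,fx=8,fy=8,interpolation=cv2.INTER_CUBIC)*1
b=cv2.convertScaleAbs(b,alpha=1.6)
cv2.imwrite("pics/za.png",a);cv2.imwrite("pics/zb.png",b)
```

```text
(no output)
```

View pics/za.png

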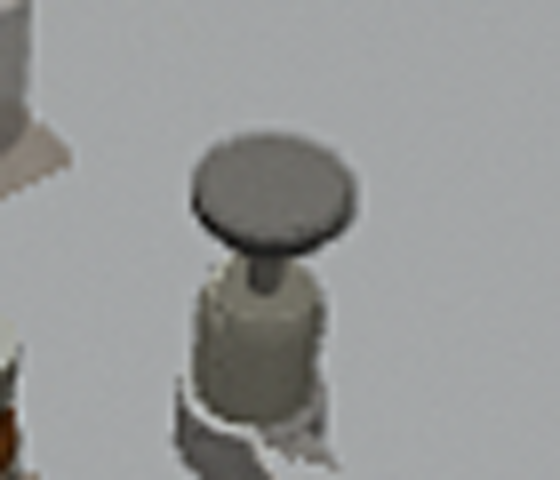

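View pics/zb.png

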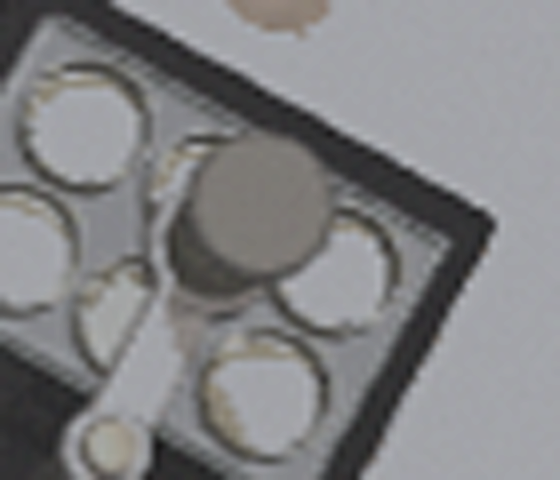

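Zoomed in, the centre of the head's top face is at about (378.8,128.2) in the side picture and (417.3,190.2) in the top one. Now I'll triangulate it.

```bash
cat > h.py <<'E'
import cv2,numpy as np
from station import robot
from scipy.spatial.transform import Rotation as Ro
def ray(n,p):
    c=robot.camera_info(n);u=cv2.undistortPoints(np.array([[p]],float),c["camera_matrix"],c["D"])[0,0]
    R,t=c["R"],c["t"];return -R.T@t, R.T@np.array([u[0],u[1],1])
def tri(ps,pt):
    A=[];b=[]
    for n,p in (("side",ps),("top",pt)):
        o,d=ray(n,p);d=d/np.linalg.norm(d);P=np.eye(3)-np.outer(d,d);A.append(P);b.append(P@o)
    A=np.vstack(A);b=np.hstack(b);x,r,_,_=np.linalg.lstsq(A,b,rcond=None);return x,np.sqrt(r)
def atz(n,p,z):
    o,d=ray(n,p);return o+d*(z-o[2])/d[2]
E
python3 - <<'E'
from h import *
print("A",tri((378.8,128.2),(417.3,190.2)),atz("side",(378.8,128.2),197),atz("top",(417.3,190.2),197))
print("B",tri((266,276),(231,222.5)))
print("poleA",atz("top",(398.2,220.5),147))
s=robot.observe();q=s["ee_rot"];print(s["tcp_pos"],Ro.from_quat(q,scalar_first=True).as_matrix().round(4))
E
```

```text
A (array([ 630.9101667 , -187.04313044,  190.49965108]), array([0.28450411])) [ 626.57036549 -180.66677058  197.        ] [ 629.92088111 -185.70519312  197.        ]
B (array([565.23865924, 159.16932326, 186.7702636 ]), array([0.42479465]))
poleA [ 578.7361067  -157.65943992  147.        ]
[ 269.32881798 -563.68090621  230.79135982] [[ 9.023e-01  4.312e-01 -5.000e-04]
 [ 4.312e-01 -9.023e-01  8.000e-04]
 [-1.000e-04 -1.000e-03 -1.000e+00]]
```

Head A is at about (630, -186). I'll approach with the fingers shut and the tool a little higher, slowly enough to be safe.

>>> play_rows --motion '[0, 0.015, -0.006, -0.01, 0, 0, 0, 0, 0.045, -0.017, -0.025, 0, 0, 0, 0, 0.08, -0.03, -0.04, 0, 0, 0, 0, 0.12, -0.045, -0.05, 0, 0, 0, 0, 0.16, -0.06, -0.05, 0, 0, 0, 0, 0.2, -0.075, -0.05, 0, 0, 0, 0, 0.24, -0.09, -0.05, 0, 0, 0, 0, 0.27, -0.102, -0.05, 0, 0, 0]' --grip_force 40

```text
time_s: 0.9
tcp_pos: [471.2, -352.3, 281.8]
ee_rot: [-0.0, 0.975, 0.222, 0.0]
force: [0.3, -0.7, -0.2]
width: -0.3
```

>>> play_rows --motion '[0, 0.035, -0.013, 0, 0, 0, 0, 0, 0.07, -0.026, 0, 0, 0, 0, 0, 0.11, -0.041, 0, 0, 0, 0, 0, 0.145, -0.055, 0, 0, 0, 0, 0, 0.18, -0.068, 0, 0, 0, 0, 0, 0.2, -0.075, 0, 0, 0, 0, 0, 0.215, -0.081, 0, 0, 0, 0, 0, 0.215, -0.081, 0, 0, 0, 0]'

```text
time_s: 1.7
tcp_pos: [629.0, -187.9, 281.1]
ee_rot: [-0.0, 0.975, 0.222, 0.0]
force: [-0.2, -0.4, -0.8]
width: 0.2
```

Run:
```python
from h import *
s=robot.observe();print(s["time_s"],s["tcp_pos"],s["ee_rot"])
np.save("w1.npy",np.r_[s["tcp_pos"],s["ee_rot"]])
cv2.imwrite("pics/w1.png",robot.get_image("wrist")[:,:,::-1])
```

```text
1.7 [ 629.01695046 -187.86563216  281.14854252] [-3.28596329e-04  9.75034822e-01  2.22051767e-01  2.48600161e-05]
```

View pics/w1.png

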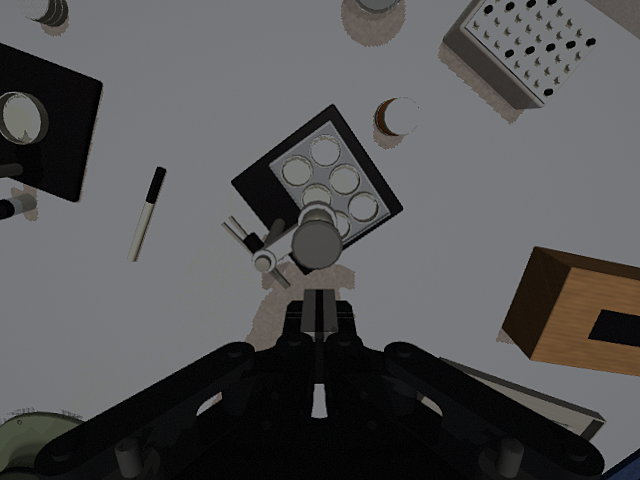

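The wrist view shows head A's disc centred at about (316,244), about 49 px across, with the fingertips at about (319,292). I'll fit a circle and compute its position.

```bash
cat >> h.py <<'E'
def wray(w,p):
    c=robot.camera_info("wrist");u=cv2.undistortPoints(np.array([[p]],float),c["camera_matrix"],c["D"])[0,0]
    R=Ro.from_quat(w[3:],scalar_first=True).as_matrix();M=c["mount"]
    return w[:3]+R@M[:3,3], R@M[:3,:3]@np.array([u[0],u[1],1])
def wz(w,p,z):
    o,d=wray(w,p);return o+d*(z-o[2])/d[2]
E
python3 - <<'E'
from h import *
im=cv2.imread("pics/w1.png");w=np.load("w1.npy")
for z in (191,194,197):print(z,wz(w,(316,244),z))
o,d=wray(w,(316,244));d/=np.linalg.norm(d)
A=[];b=[]
for O,D in ((o,d),ray("side",(378.8,128.2)),ray("top",(417.3,190.2))):
    D=D/np.linalg.norm(D);P=np.eye(3)-np.outer(D,D);A.append(P);b.append(P@O)
A=np.vstack(A);b=np.hstack(b);x=np.linalg.lstsq(A,b,rcond=None)[0];print(x,(A@x-b).round(1))
z=cv2.resize(im[210:310,270:370],None,fx=6,fy=6,interpolation=cv2.INTER_CUBIC);cv2.imwrite("pics/w1z.png",z)
E
```

```text
191 [ 628.06395153 -185.62293508  191.        ]
194 [ 628.98643475 -185.20574016  194.        ]
197 [ 629.90891796 -184.78854523  197.        ]
[ 629.59805376 -185.62902261  193.01236367] [ 0.8 -0.3 -0.2  0.1 -0.5  0.5 -1.   0.8 -0.3]
```

View pics/w1z.png

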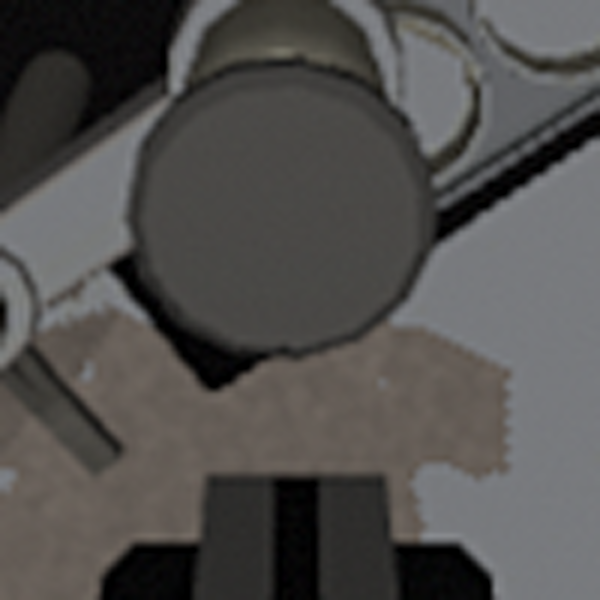

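The three views agree on about (629.5, -185.3), with the top at about 193–197 mm. I'll correct the lateral offset and descend to just above the head.

>>> play_rows --motion '[0, 0.001, -0.001, 0.01, 0, 0, 0, 0, 0.0015, -0.002, 0.025, 0, 0, 0, 0, 0.0015, -0.002, 0.045, 0, 0, 0, 0, 0.0015, -0.002, 0.06, 0, 0, 0, 0, 0.0015, -0.002, 0.07, 0, 0, 0, 0, 0.0015, -0.002, 0.076, 0, 0, 0, 0, 0.0015, -0.002, 0.076, 0, 0, 0]'

```text
time_s: 2.45
tcp_pos: [628.3, -187.4, 204.7]
ee_rot: [-0.0, 0.975, 0.221, -0.0]
force: [0.1, -0.1, 0.1]
width: -0.4
```

Run:
```python
from h import *
s=robot.observe();print(s["time_s"],s["tcp_pos"],s["force"])
cv2.imwrite("pics/w2.png",robot.get_image("wrist")[150:350,220:420,::-1].repeat(3,0).repeat(3,1))
cv2.imwrite("pics/s2.png",robot.get_image("side")[80:200,300:460,::-1].repeat(5,0).repeat(5,1))
```

```text
2.45 [ 628.34426163 -187.40449375  204.72965133] [ 0.06751408 -0.0817403   0.08509119]
```

View pics/w2.png

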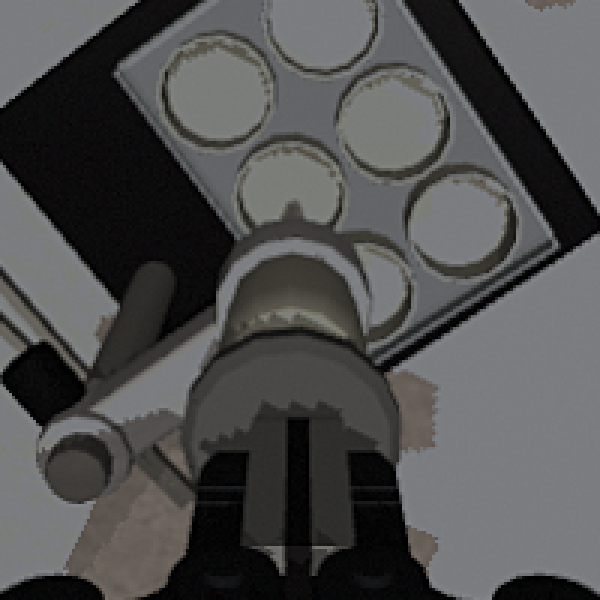

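View pics/s2.png

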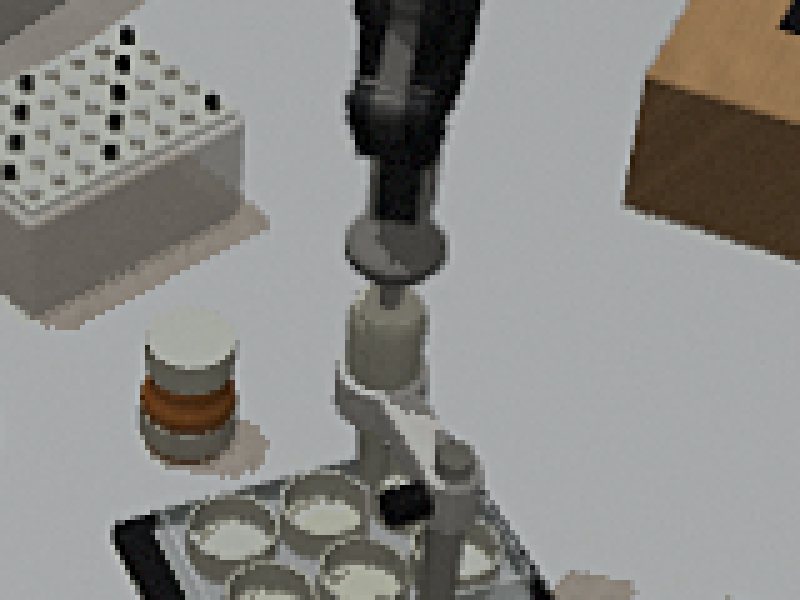

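The shut fingertips hover over the centre of the grey disc with no contact. In the wrist crop they are at about (295,430), and in the side crop at about (400,225). I'll press in steps and watch the force.

>>> play_rows --motion '[0, 0, 0, 0.004, 0, 0, 0, 0, 0, 0, 0.008, 0, 0, 0, 0, 0, 0, 0.011, 0, 0, 0, 0, 0, 0, 0.014, 0, 0, 0, 0, 0, 0, 0.016, 0, 0, 0, 0, 0, 0, 0.018, 0, 0, 0, 0, 0, 0, 0.018, 0, 0, 0]'

```text
time_s: 3.25
tcp_pos: [628.9, -187.3, 187.7]
ee_rot: [0.0, 0.975, 0.221, 0.0]
force: [-2.2, 0.0, 9.6]
width: -0.2
```

The force matches the spring at about 9.5 mm of travel. I'll go on to the stop and hold there.

>>> play_rows --motion '[0, 0, 0, 0.002, 0, 0, 0, 0, 0, 0, 0.004, 0, 0, 0, 0, 0, 0, 0.006, 0, 0, 0, 0, 0, 0, 0.007, 0, 0, 0, 0, 0, 0, 0.0075, 0, 0, 0, 0, 0, 0, 0.0075, 0, 0, 0]'

```text
time_s: 3.85
tcp_pos: [628.9, -187.3, 181.1]
ee_rot: [0.0, 0.975, 0.221, 0.001]
force: [-5.6, 1.6, 17.6]
width: 0.4
```

It reads 17.6 N at z = 181.1. That is above the spring's 12 N, so the plunger is on the stop. I'll hold for 0.5 s.

>>> play_rows --motion '[0, 0, 0, 0.0005, 0, 0, 0, 0, 0, 0, 0.0005, 0, 0, 0, 0, 0, 0, 0.0005, 0, 0, 0, 0, 0, 0, 0.0005, 0, 0, 0, 0, 0, 0, 0.0005, 0, 0, 0]'

```text
time_s: 4.35
tcp_pos: [629.0, -187.3, 181.0]
ee_rot: [0.0, 0.975, 0.221, 0.001]
force: [-7.9, 1.9, 25.5]
width: 0.2
```

>>> play_rows --motion '[0, 0, 0, -0.004, 0, 0, 0, 0, 0, 0, -0.01, 0, 0, 0, 0, 0, 0, -0.018, 0, 0, 0, 0, 0, 0, -0.03, 0, 0, 0, 0, 0, 0, -0.05, 0, 0, 0, 0, 0, 0, -0.075, 0, 0, 0, 0, 0, 0, -0.09, 0, 0, 0, 0, 0, 0, -0.09, 0, 0, 0]'

```text
time_s: 5.15
tcp_pos: [629.5, -187.4, 271.7]
ee_rot: [0.001, 0.975, 0.221, 0.001]
force: [1.0, 0.4, -0.1]
width: 0.2
```

Run:
```python
from h import *
s=robot.observe();print(s["time_s"],s["tcp_pos"],s["force"])
cv2.imwrite("pics/w3.png",robot.get_image("wrist")[:,:,::-1])
b=robot.get_image("side")[:,:,::-1];cv2.imwrite("pics/s3.png",b)
a=cv2.imread("pics/side0.png")
cv2.imwrite("pics/cmp.png",np.vstack([x[105:255,310:440].repeat(2,0).repeat(4,1) if 0 else cv2.resize(x[105:245,310:440],None,fx=3,fy=2.1) for x in (a,b)]))
```

```text
5.15 [ 629.4653421  -187.42933623  271.73261333] [ 1.01414401  0.35205845 -0.10367888]
```

View pics/cmp.png

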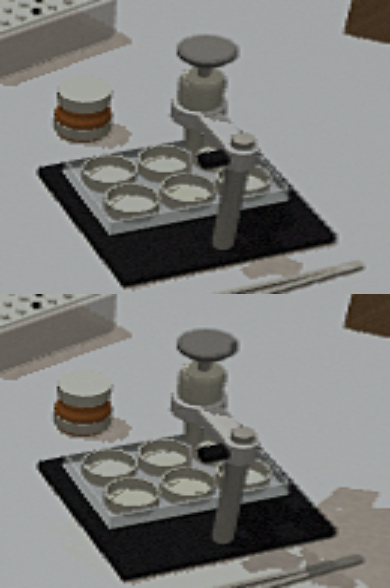

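View pics/w3.png

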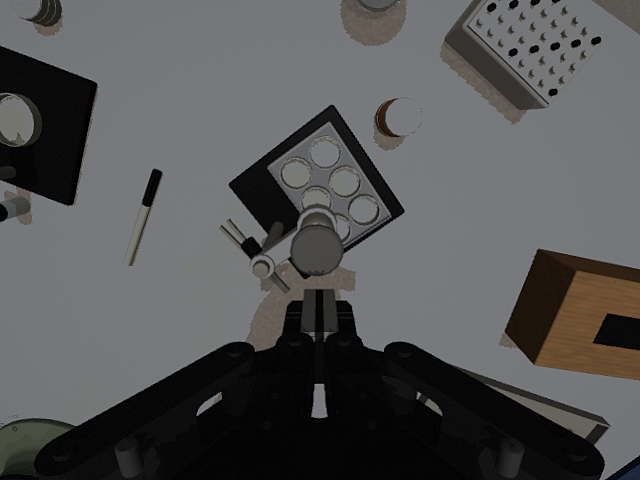

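The before and after views match. The head is back up (disc at about (207,345) in the lower crop, against (207,51) in the upper), the plate hasn't moved, and the fingers are well clear. I'm handing in.

```bash
python3 -c "
from station import robot
print(robot.job_done())"
```

```text
the job is handed in; nothing more can be done
None
```

I pressed the plunger over the six-well plate down to its stop, held it there, released it and handed the job in. No verdict came back, so the result is from my own checks.

- **Finding the head:** The side, top and wrist views agreed to about 1 mm on (629.5, -185.5). They put its top at about 193 mm, against the stated 197 mm. The force on the way down fitted 197 mm.
- **Press and hold:** I pressed with shut fingers, about 2 mm off centre. The tool was at 181.1 mm with 17.6 N when it reached the stop. I held it for another 0.5 s, ending at 181.0 mm and 25.5 N.
- **After release:** I lifted straight up to 272 mm, and the force fell to about zero. In the side view the head was fully up again and the plate was in the same place. I never went near the other pipettor.
- **Time:** The job took about 5.3 s of the 29 s allowed, and none of my checks failed.

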